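# Set the bench lamp and turn the inspection dish with a ball in it

## Robot

A 6-joint arm with a two-finger parallel gripper is mounted at the origin on the work surface. World frame = base frame: x ahead of the robot, y to its left, z up, the work surface at z = 0. Lengths are in mm, angles in rad, forces in N, time in s.
With the tool pointing down it reaches from about 375 to 750 mm from the base axis. Payload 9 kg.
Tool frame: the origin (TCP) lies on the centre line of the jaws, within the pads' length; the fingertips stand 25 mm ahead of it and the grasp point (between the pads) lies 6 mm ahead of it; z points along the fingers, y is the line along which they close (so a half turn about z gives the same grasp; the last joint's range is limited). The gripper opens to 85 mm and grips with 20 to 120 N. Pads are 22 mm wide; open, the fingers measure 114 mm over their backs; the gripper's body (76 mm by 85 mm) begins 54 mm behind the grasp point. The pads swing forward as they close: fully open they stand 13 mm farther back than shut.
Start: joints at [1.11, 0.104, 0.097, 1.564, 0, 1.353], TCP at [144.254, 582.43, 256.331] pointing down, gripper open.
Joint ranges: [-2.99, 2.99], [-0.84, 1.86], [-1.1, 1.16], [-1.84, 2.11], [-1.51, 1.56], [-3.14, 3.14]. Speed limits (rad/s): [2.22, 2.22, 2.57, 3.14, 3.14, 3.14].

## Interface

Orientations are given as a unit quaternion [x, y, z, w].
In Python, from cell import * gives the robot as it stands.
- The arm moves only by the tool arm_command, never from a script. Its argument "rows" is a list of rows, each a list of 5 numbers: the finger opening in mm, from 0 to 85.4, then the shift along the tool's x, y, z in units of 40 mm (1.0 is 40 mm), then the turn about the tool's z in units of 5 degrees (1.0 is 5 degrees). A call has 1 to 8 rows; each row is the pose to reach, as a shift and turn from the pose commanded when the call began, along the tool's axes at that moment; what a row does not reach only later rows make up. A row lasts 1/8 s, in which the tool goes at most 62.5 mm and 10.7 degrees, less where a joint would pass 70% of its speed; a pose out of reach is approached as far as the arm can. A call with a gripper value outside its range is refused whole. The fingers move at their own pace and stop on an object; the grip force is fixed at half the most. Time passes only in rows, so rows that repeat a pose let the fingers close. It gives the time, the measured TCP pose, the force, the opening and the grip force at its end, in the units of the state.
- read_state(): the state, without advancing time (a new reading comes with each control period).
- snapshot(name): name is "scene" or "top"; returns a dict with "color" (420x560x3 uint8, red, green, blue), "mtx" (3x3 intrinsics, pixels), "R" (3x3) and "t" (3): a world point X has camera coordinates R X + t. Camera axes: x right, y down, z forward; pixel columns grow to the right and rows downward; lengths in mm; the calibration is good to about 2 mm. A picture is of the moment at which its call begins. There is no depth.
- close_job(): hands the job in; it is judged then, once.
The state is a dict: "time_s": time; "q": joint angles; "joint_velocities": joint speeds; "joint_torque": joint torques, N m; "tcp_pos": TCP position; "orientation": TCP orientation; "ft_force": force on the tool from outside, world axes, zero at the start; "wrist_torque": the same for the moment, N m; "opening": finger opening in mm; "gripper_force": force on a finger pad.
Only numpy, scipy, OpenCV 4.12 (cv2) and the standard library are available. Lean on these libraries where they do the work, as an engineer would, in place of code of your own. Each camera call takes 0.05 s, during which the arm holds its last target. There are 200 camera calls.

## Task

Set the bench lamp to half brightness by bringing its dimmer lever straight upright. Then take the inspection dish by its upright thumb plate, lift it straight up off its stand and, only once it is clear, turn it a quarter turn so that its handle points the same way as the stand's index tongue, keeping the dish level and the loose steel ball in its middle all the time. Finish while still holding the dish still and level about 6 cm above the stand, centred over it, and leave everything else on the bench where it is.

Things in the scene. Friction and masses are not known exactly. Their poses are not given: they have to be found in the camera images.
- lamp: fixed grey bench lamp: base 130 (x) x 220 (y) x 30 mm high, origin under its centre. On it at x 0, y -60 mm is the dimmer's block (70 x 50 x 25 mm); the lever's hinge line runs along the lamp's y through x 0, y -60, z 52 mm. At x 20, y 80 mm a post carries a black light bar along x (240 mm long, 45 wide, centred at x 20, y 70, from 219 to 249 mm high).
- dimmer (a joint): angle of the lamp's dimmer lever, rad, from 0 (leaning 0.7 rad from upright towards the lamp's -x) to 1.4 (leaning 0.7 rad towards +x); 0.7 is straight upright. Light friction, about 0.06 N m; it stays where it is left.
- dimmer_tip (a point): centre of the round black knob (26 mm across) at the end of the dimmer lever, a 10 mm rod; 90 mm from the hinge line
- stand: fixed dark steel stand: round foot 110 mm across, column, round flat seat 96 mm across, its top 60 mm up; origin under the foot's centre, z up. A flat index tongue (14 mm wide, small upright end) sticks out from the column along the stand's -y to 132 mm from the axis, top at 44 mm. The dish's handle starts along the stand's -x, within 0.1 rad.
- dish: loose aluminium dish 130 mm across, 0.11 to 0.19 kg, lying on the stand's seat; origin at the centre of its flat underside, z up. Top face a 10 degree cone, no lip: 6 mm high in the middle, 17 at the rim. Handle along the dish's -x: a flat arm (9 to 15 mm high) with an upright black thumb plate 10 mm thick (x), 30 wide (y), centred 105 mm from the origin, 12 to 58 mm high; pinch its thickness.
- dish_handle (a point): grip point on the thumb plate's middle, at x = -105, y = 0, z = 42 mm of the dish (16 mm below the plate's top); axes as the dish
- ball: loose steel ball, 20 mm across, 33 g, resting in the middle of the dish; it rolls freely, so its axes mean nothing
- ball_center (a point): centre of the ball; 16 mm above the dish's origin when it rests in the middle
- race: bystander, loose: plain steel bearing race lying flat, ring 56 mm across, 14 mm high
- wrench: bystander, loose: steel wrench lying flat
- screwdriver: bystander, loose: screwdriver lying flat
- carton: bystander, loose: small cardboard carton, 90 x 60 x 50 mm
- can: bystander, loose: closed dark steel can, 60 mm across, 150 mm high
- valve: bystander, loose: engine valve standing on its head, head 36 mm across, 105 mm high, stem 7 mm
- coils: bystander, loose: black ignition coil strip, 50 x 160 x 22 mm with three upright boots to 87 mm
- spring: bystander, loose: dark steel coil spring standing upright, 70 mm across, 119 mm high
Things that resemble listed ones, but are neither listed nor needed, are in the scene too. Leave any purple or yellow look-alike of the stand alone.

How it is judged:
By the outcome, as a careful person would: the job done as asked, in the order asked, and still so for the second after the job is handed in, while the arm keeps its last pose, push and grip.
It also fails if it takes over 58 s, if anything falls off the work surface, if the arm or the gripper's body presses on something with over 40 N, if the wrist force passes 120 N, or if a joint passes its speed limit or range.

## Working session

There is one attempt and no reset: what is moved stays moved. The work goes in short steps, Python scripts to look and compute and a tool call to move; the robot and the scene stay as the last step left them, time stands still between calls to the robot, and variables do not carry over. Pictures are saved under pics/ and viewed, at most 10 in all, crops included, and the job is handed in when it is done.

Besides the shell and the picture viewer there is one more tool, called as name(argument=value, ...) on one line, values as JSON. arm_command: Moves the arm, as the interface text tells. Its arguments: {"type":"object","properties":{"rows":{"type":"array"}},"required":["rows"]}

```bash
mkdir -p pics; ls; python3 - <<'E'
from cell import *
import cv2,numpy as np
for n in ("scene","top"):
    s=snapshot(n); cv2.imwrite(f"pics/{n}0.png",s["color"][:,:,::-1]); np.savez(f"{n}0.npz",**s)
    print(n,s["mtx"].round(1).tolist(),(-s["R"].T@s["t"]).round(),s["R"].round(3).tolist())
st=read_state(); print(st["tcp_pos"],st["orientation"],st["opening"],st["time_s"])
E
```

```text
pics
scene [[393.6, 0.0, 281.5], [0.0, 393.6, 210.7], [0.0, 0.0, 1.0]] [1255.  -84.  678.] [[0.12, 0.993, 0.024], [0.59, -0.052, -0.806], [-0.798, 0.11, -0.592]]
top [[522.2, 0.0, 280.9], [0.0, 522.2, 213.8], [0.0, 0.0, 1.0]] [ 281.   21. 1476.] [[0.014, -1.0, 0.006], [-0.99, -0.015, -0.142], [0.142, -0.004, -0.99]]
[144.14342401 582.15536239 255.59271374] [ 1.21125354e-01  9.92637044e-01 -5.61123242e-04 -1.83299576e-04] 85.37986773496672 0.1
```

View pics/scene0.png

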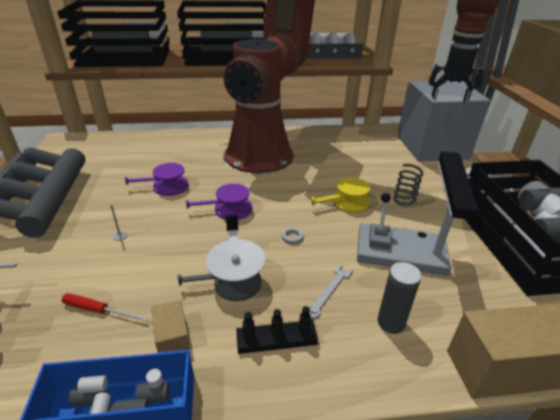

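View pics/top0.png

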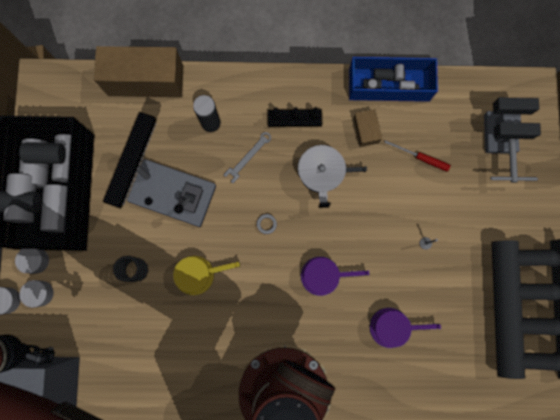

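Several things could be taken for the stand, all given in top-view pixels:
- purple look-alikes at (322,276) and (390,328)
- yellow look-alike at (192,276)
- dark steel stand carrying the aluminium dish and ball at (322,168), with its tongue ending near (365,169) and the black thumb plate at (324,204)

The description fits the last one. For the lever, the two dark spots on the lamp at (179,209) and (148,200) could both be the knob, so I'm checking close crops of each.

```bash
python3 - <<'E'
import cv2,numpy as np
a=cv2.imread("pics/scene0.png");b=cv2.imread("pics/top0.png")
f=lambda im,x,y:cv2.resize(im[y:y+75,x:x+100],(400,300),interpolation=cv2.INTER_CUBIC)
g=np.vstack([np.hstack([f(a,350,190),f(a,170,210)]),np.hstack([f(b,120,150),f(b,280,138)])])
cv2.imwrite("pics/crop0.png",np.clip(g*1.4,0,255))
E
```

```text
[ WARN:0@0.119] global loadsave.cpp:1063 imwrite_ Unsupported depth image for selected encoder is fallbacked to CV_8U.
```

View pics/crop0.png

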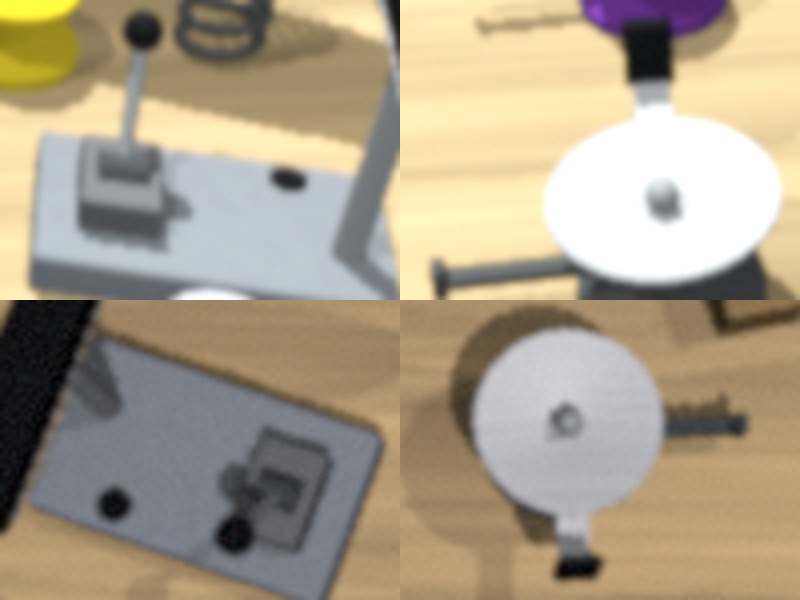

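The crops confirm the choice: the knob is at scene (385,198) and top (179,209), and the spot at top (148,200) is only a flat mark on the base. The dish's plate is at scene (232,222) and top (324,204), and the tongue points right in the top view, to about (366,169).

```bash
cat > h.py <<'E'
import cv2,numpy as np
class Cam:
    def __init__(s,d): s.K,s.R,s.t,s.im=d["mtx"],d["R"],np.array(d["t"]).ravel(),d["color"]; s.P=s.K@np.c_[s.R,s.t]; s.c=-s.R.T@s.t
    def plane(s,p,z):
        r=s.R.T@np.linalg.inv(s.K)@np.array([p[0],p[1],1.]); return s.c+r*(z-s.c[2])/r[2]
    def proj(s,X):
        v=s.P@np.r_[X,1]; return v[:2]/v[2]
def tri(a,pa,b,pb):
    X=cv2.triangulatePoints(a.P,b.P,np.array(pa,float).reshape(2,1),np.array(pb,float).reshape(2,1)).ravel(); return X[:3]/X[3]
def blob(c,box,f):
    x,y,w,h=box; m=f(c.im[y:y+h,x:x+w].astype(int)).astype(np.uint8)
    n,l,s,ce=cv2.connectedComponentsWithStats(m); i=1+np.argmax(s[1:,4]); return ce[i]+[x,y],s[i]+[x,y,0,0,0],(l==i)
dark=lambda t:lambda a:a.max(2)<t
def load(n): return Cam(np.load(n))
E
python3 - <<'E'
from h import *
S,T=load("scene0.npz"),load("top0.npz")
ks,a,_=blob(S,(376,188,20,20),dark(70)); kt,b,_=blob(T,(171,201,14,16),dark(45))
print("knob",ks,a,kt,b,tri(S,ks,T,kt))
ps,a,_=blob(S,(222,212,22,22),dark(60)); pt,b,_=blob(T,(312,195,24,18),dark(45))
print("plate",ps,a,pt,b,tri(S,ps,T,pt),"z118",T.plane(pt,110))
# dish rim
for C,box in((S,(200,238,70,48)),(T,(292,142,58,56))):
    _,st,m=blob(C,box,lambda a:(a.min(2)>95)&(a.max(2)-a.min(2)<35))
    m=cv2.morphologyEx(m.astype(np.uint8),cv2.MORPH_OPEN,np.ones((9,9)))
    m=cv2.morphologyEx(m,cv2.MORPH_CLOSE,np.ones((13,13)))
    c=max(cv2.findContours(m,0,1)[0],key=cv2.contourArea); e=cv2.fitEllipse(cv2.convexHull(c)); ce=np.array(e[0])+box[:2]; print("rim",ce,e[1:],C.plane(ce,77)); 
    if C is S: es=ce
print(tri(S,es,T,ce))
bs=np.array([170+662/4,210+198/4]);bt=np.array([280+566/4,138+120/4]);print("ball",tri(S,bs,T,bt))
print("tongue end",T.plane((280+745/4,138+125/4),44),tri(S,(170+438/4,210+262/4),T,(280+745/4,138+120/4)))
# lamp base corners/edges at z30, crop coordinates top
q=lambda x,y:(120+x/4,150+(y-300)/4)
for p in [(105,340),(385,437),(30,505),(320,603)]: print("edge",T.plane(q(*p),30))
for p in [(262,428),(332,455),(300,550),(240,520)]: print("block",T.plane(q(*p),55))
E
```

```text
knob [385.18055556 197.38888889] [381 193   9  10  72] [178.5974026  207.35064935] [174 201  10  12  77] [486.40446109 281.92870949 132.28548376]
plate [231.75722543 221.67052023] [225 214  14  16 173] [324.02564103 204.33333333] [319 202  11   5  39] [505.87981161 -99.10355456  97.50374194] z118 [503.85245991 -97.72990649 110.        ]
rim [234.90806198 259.71789169] ((53.01744842529297, 71.21685028076172), 84.85050201416016) [616.19629115 -95.81213179  77.        ]
rim [324.63604355 168.0766201 ] ((51.906742095947266, 59.24279022216797), 169.52975463867188) [ 609.9195781 -102.0393781   77.       ]
[ 611.04217084 -100.0366527    72.74547374]
ball [ 725.28731646 -184.65069974  354.11095411]
tongue end [ 620.44801395 -502.98274225   44.        ] [ 718.38162781 -294.65620762  321.03548555]
edge [636.56091095 399.59725019  30.        ]
edge [569.62431315 199.17722843  30.        ]
edge [517.35247741 446.04854328  30.        ]
edge [451.27943587 240.67346587  30.        ]
block [569.68464559 281.38515784  55.        ]
block [551.41619056 232.30210642  55.        ]
block [484.76403783 251.91749078  55.        ]
block [504.99317828 293.92664602  55.        ]
```

```bash
python3 - <<'E'
from h import *
S,T=load("scene0.npz"),load("top0.npz")
k=tri(S,(385.2,197.4),T,(178.6,208.5)); print("knob",k, S.proj(k),T.proj(k))
for nm,a,b in(("ball",(235.5,259.5),(321.5,168.)),("tongue",(179.5,275.5),(366,169))):
    X=tri(S,a,T,b);print(nm,X,S.proj(X)-a,T.proj(X)-b)
print(T.plane((366,169),44))
_,st,m=blob(T,(292,142,62,60),lambda a:(a.min(2)>75)&(a.max(2)-a.min(2)<35))
m=cv2.morphologyEx(m.astype(np.uint8),cv2.MORPH_CLOSE,np.ones((13,13)));m=cv2.morphologyEx(m,cv2.MORPH_OPEN,np.ones((21,21)))
c=max(cv2.findContours(m,0,1)[0],key=cv2.contourArea); e=cv2.fitEllipse(cv2.convexHull(c)); print(e, T.plane(np.array(e[0])+[292,142],77))
# lamp hinge: block top corners in two views
q=lambda x,y:(120+x/4,150+(y-300)/4); s=lambda x,y:(350+x/4,190+y/4)
y=np.array([.314,.949,0]);x=np.array([.949,-.314,0])
A=T.plane(q(385,437),30); B=T.plane(q(320,603),30)
print("hinge from far corners", A-65*x+50*y, B+65*x+50*y)
for a,b in(((82,185),(240,520)),((165,205),(332,455))):print(s(*a))
for p in[(40,135),(30,255)]:print("S base corner",S.plane(s(*p),30))
E
```

```text
knob [483.79207624 282.53445862 130.38230565] [385.33408698 197.39145524] [178.67003153 208.52459229]
ball [611.02269615 -94.08526192  72.60682932] [0.22624848 0.00775311] [0.10383048 0.00547758]
tongue [ 617.30936364 -220.7072516    41.68950148] [-0.60518871 -0.04273743] [-0.27512423  0.01175201]
[ 616.81380443 -221.09032938   44.        ]
((29.758655548095703, 23.708892822265625), (47.414756774902344, 54.0761604309082), 0.18818454444408417) [616.44185682 -94.12894178  77.        ]
hinge from far corners [523.63931315 267.03722843  30.        ] [528.66443587 267.71346587  30.        ]
(370.5, 236.25)
(391.25, 241.25)
S base corner [458.40848152 239.45338445  30.        ]
S base corner [573.42447078 200.14296611  30.        ]
```

arm_command(rows=[[85,0,0,-1.5,0],[85,-1.3,-0.65,-2.1,2.1],[85,-2.6,-1.3,-2.1,4.2],[85,-3.9,-2.0,-2.1,6.3],[85,-5.2,-2.65,-2.1,8.4],[85,-6.5,-3.3,-2.1,10.5],[85,-7.8,-3.95,-2.1,12.6],[85,-9.1,-4.6,-2.1,14.7]])

```text
time_s: 1.1
tcp_pos: [454.5, 314.8, 340.0]
orientation: [0.693, 0.721, -0.0, -0.0]
ft_force: [0.1, 1.1, -0.3]
opening: 84.8
gripper_force: 0.0
```

```bash
cat >> h.py <<'E'
from scipy.spatial.transform import Rotation
def go(st,target,yaw=None):
    R=Rotation.from_quat(st["orientation"]).as_matrix(); y=np.degrees(np.arctan2(R[1,1],R[0,1]))
    d=R.T@(np.array(target)-st["tcp_pos"])/40
    tw=None if yaw is None else ((y-yaw+180)%360-180)/5
    print("t",st["time_s"],"tcp",np.round(st["tcp_pos"],1),"yaw",round(y,2),"tilt",np.round(R[:,2],3),"shift",d.round(3),"turn",tw,"q",np.round(st["q"],2),"open",round(st["opening"],1),"F",np.round(st["ft_force"],1))
E
python3 -c "
from cell import *;from h import *
go(read_state(),(499,276.4,340),-18.3)"
```

```text
t 1.1 tcp [454.5 314.8 340. ] yaw 2.24 tilt [-0.  0. -1.] shift [-1.003  1.075  0.   ] turn 4.107266664276023 q [ 0.37 -0.    0.14  1.71  0.    1.9 ] open 84.8 F [ 0.1  1.1 -0.3]
```

arm_command(rows=[[85,-0.5,0.54,0,2],[85,-1.0,1.08,0,4.1],[85,-1.0,1.08,1.2,4.1],[85,-1.0,1.08,2.4,4.1],[85,-1.0,1.08,3.2,4.1],[85,-1.0,1.08,3.2,4.1]])

```text
time_s: 1.85
tcp_pos: [496.6, 277.8, 209.5]
orientation: [0.809, 0.588, -0.002, -0.001]
ft_force: [-0.2, -0.5, 0.2]
opening: 84.8
gripper_force: 0.0
```

```bash
python3 -c "
from cell import *;from h import *
go(read_state(),(499,276.4,132),-18.3)
s=snapshot('scene');t=snapshot('top')
f=lambda im,x,y:cv2.resize(im[y:y+150,x:x+100],(400,600),interpolation=cv2.INTER_CUBIC)
cv2.imwrite('pics/lamp1.png',np.hstack([f(s['color'],340,130),f(t['color'],130,120)])[:,:,::-1])"
```

```text
t 1.85 tcp [496.6 277.8 209.5] yaw -17.91 tilt [-0.005 -0.001 -1.   ] shift [-0.01   0.075  1.936] turn 0.07733845549487342 q [ 0.28  0.01 -0.08  1.48  0.    2.16] open 84.8 F [-0.2 -0.5  0.2]
```

View pics/lamp1.png

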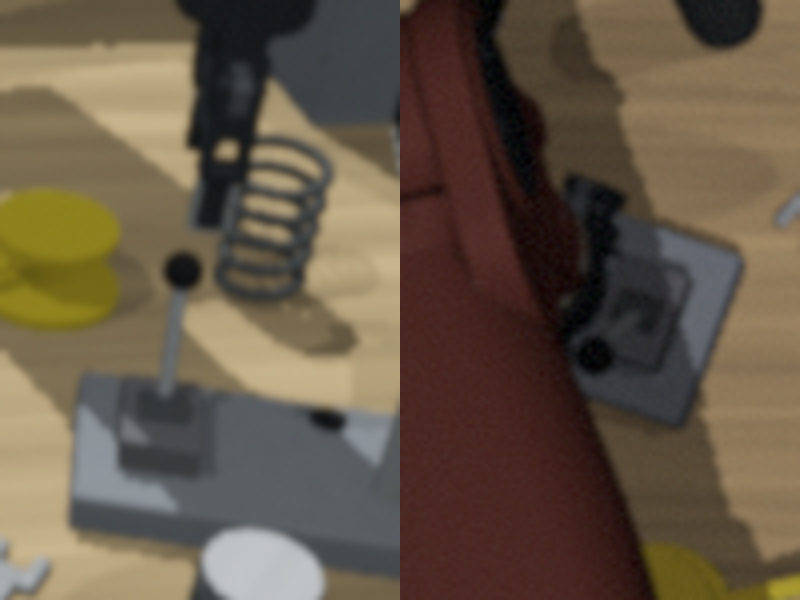

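```bash
python3 -c "
from h import *
T=load('top0.npz');S=load('scene0.npz')
c=np.array([496.6,277.8,200]);x=np.array([.95,-.31,0])
for s in(-50,-42,42,50):print(s,T.proj(c+s*x),S.proj(c+s*x))"
```

```text
-50 [168.38743458 218.10307739] [389.98008338 165.86421344]
-42 [169.53235877 215.06087461] [390.05968129 167.4569799 ]
42 [181.43844556 183.4249545 ] [390.96354138 185.54335978]
50 [182.56146243 180.44096214] [391.05668551 187.40718809]
```

In both views the finger tips project where I expected, straddling the swing plane: scene (391,186) and top (181,183). The knob is at scene (386,198). Next I descend, then drag.

arm_command(rows=[[85,0,0.0,1.0,0],[85,0,0.0,1.93,0],[85,0,0.0,1.93,0],[75,0,0.3,1.93,0],[60,0,0.6,1.93,0],[45,0,0.8,1.93,0],[30,0,0.8,1.93,0],[28,0,0.8,1.93,0]])

```text
time_s: 2.95
tcp_pos: [528.8, 268.4, 135.1]
orientation: [0.809, 0.588, -0.0, -0.0]
ft_force: [0.2, -0.2, 0.7]
opening: 27.8
gripper_force: 0.0
```

```bash
python3 -c "
from cell import *;from h import *
go(read_state(),(527.5,267,132),-18.3)"
```

```text
t 2.95 tcp [528.8 268.4 135.1] yaw -17.92 tilt [-0. -0. -1.] shift [-0.043 -0.019  0.078] turn 0.07636257290843673 q [ 0.25  0.1  -0.13  1.34 -0.    2.13] open 27.8 F [ 0.2 -0.2  0.7]
```

arm_command(rows=[[50,0,0,0,0],[60,0,0,0,0],[60,0,0,0,0],[60,0,0,-1,0],[60,0,0,-2.5,0],[60,0,0,-4,0],[60,0,0,-5,0],[60,0,0,-5,0]])

```text
time_s: 3.95
tcp_pos: [529.8, 268.8, 339.0]
orientation: [0.809, 0.588, 0.003, 0.001]
ft_force: [-0.4, 1.2, -0.5]
opening: 60.1
gripper_force: 0.0
```

```bash
python3 -c "
from cell import *;from h import *
go(read_state(),(505,-98.3,260),2)"
```

```text
t 3.95 tcp [529.8 268.8 339. ] yaw -17.91 tilt [ 0.006  0.002 -1.   ] shift [-8.93   2.221  1.958] turn -3.9814384093297917 q [0.25 0.12 0.26 1.71 0.   2.13] open 60.1 F [-0.4  1.2 -0.5]
```

arm_command(rows=[[50,-1.1,0.28,0,-1],[45,-2.2,0.55,0,-2],[40,-3.3,0.8,0,-3],[40,-4.4,1.1,0,-4],[40,-4.5,1.1,0,-4]])

```text
time_s: 4.58
tcp_pos: [514.9, 81.4, 333.9]
orientation: [0.695, 0.719, -0.001, -0.0]
ft_force: [0.1, 1.4, -0.1]
opening: 39.7
gripper_force: 0.0
```

```bash
python3 -c "
from cell import *;from h import *
go(read_state(),(505,-98.3,260),2)
s=snapshot('scene');t=snapshot('top');np.savez('scene1.npz',**s);np.savez('top1.npz',**t)
f=lambda im,x,y:cv2.resize(im[y:y+75,x:x+100],(400,300),interpolation=cv2.INTER_CUBIC)
a,b=s['color'],t['color']
cv2.imwrite('pics/c2.png',np.vstack([np.hstack([f(a,350,180),f(a,170,210)]),np.hstack([f(b,140,160),f(b,280,138)])])[:,:,::-1])"
```

```text
t 4.575 tcp [514.9  81.4 333.9] yaw 1.95 tilt [-0.001 -0.    -1.   ] shift [-4.48  -0.398  1.848] turn -0.009793314218131854 q [-0.09 -0.1   0.03  1.71 -0.    1.44] open 39.7 F [ 0.1  1.4 -0.1]
```

View pics/c2.png

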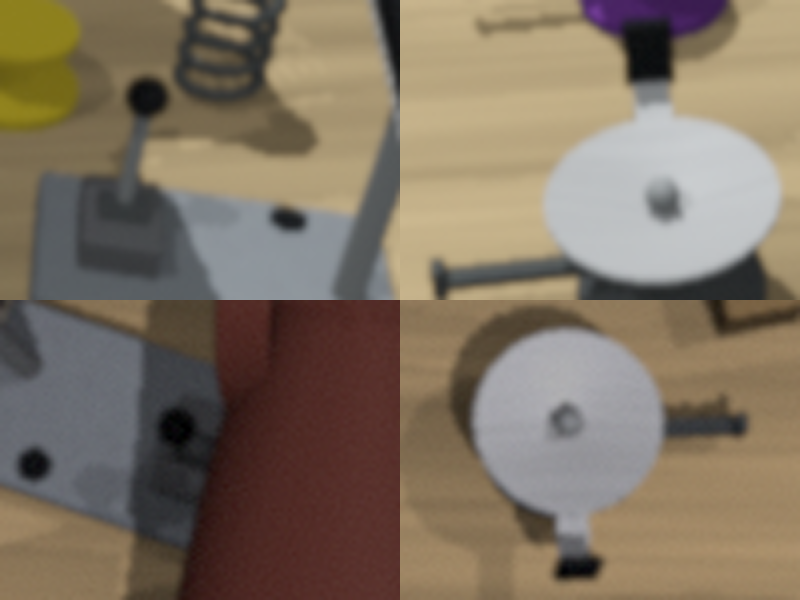

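```bash
cat >> h.py <<'E'
def rim(C,box,z,lo):
    im=C.im[box[1]:box[1]+box[3],box[0]:box[0]+box[2]].astype(int)
    m=((im.min(2)>lo)&(im.max(2)-im.min(2)<28)).astype(np.uint8)
    m=cv2.morphologyEx(m,cv2.MORPH_CLOSE,cv2.getStructuringElement(2,(15,15)));m=cv2.morphologyEx(m,cv2.MORPH_OPEN,cv2.getStructuringElement(2,(17,17)))
    c=max(cv2.findContours(m,0,1)[0],key=cv2.contourArea)[:,0]+box[:2]
    P=np.array([C.plane(p,z)[:2] for p in c])
    for _ in range(3):
        A=np.c_[2*P,np.ones(len(P))];s=np.linalg.lstsq(A,(P**2).sum(1),rcond=None)[0];r=np.sqrt(s[2]+s[:2]@s[:2]);e=abs(np.hypot(*(P-s[:2]).T)-r);P=P[e<2.5*np.median(e)+.5]
    return s[:2],r,np.median(e)
E
python3 - <<'E'
from h import *
S,T=load("scene1.npz"),load("top1.npz")
X=tri(S,(386.75,204),T,(184.25,192));print("knob",X,S.proj(X),T.proj(X))
h=np.array([527.5,267,52]);x=np.array([.949,-.314,0]);print("lean",np.arctan2((X-h)@x,X[2]-52))
for lo in(85,110,130):print(rim(S,(195,230,85,58),77,lo))
for lo in(75,85,95,105):print(rim(T,(290,135,64,70),77,lo))
E
```

```text
knob [526.00434878 268.47569239 140.81629022] [386.2836564  204.02919273] [184.0156763  191.91625382]
lean -0.02119496857859679
(array([613.03011689, -95.87254714]), np.float64(66.1236520655911), np.float64(1.326388277114276))
(array([611.4858202 , -94.98489277]), np.float64(65.04360414625536), np.float64(0.732804163234924))
(array([610.7697553 , -94.89796338]), np.float64(64.65959953664736), np.float64(0.6388194452058116))
(array([610.59986679, -93.37990115]), np.float64(65.62438990755159), np.float64(0.7851114996515776))
(array([610.23333189, -93.34671811]), np.float64(65.21646429537896), np.float64(0.633324574285183))
(array([610.47576898, -93.50992332]), np.float64(64.80722404421442), np.float64(0.5029475853261189))
(array([610.41081948, -93.80626676]), np.float64(64.53968851114445), np.float64(0.5300471765401653))
```

The lever reads upright to about 0.02 rad. The dish is undisturbed, with its centre near (610.7, -94.2) and the ball in the middle at top (321.5,168).

arm_command(rows=[[40,-1.2,-0.1,0.5,-0.05],[40,-2.4,-0.2,1.5,-0.05],[40,-3.6,-0.3,2.5,-0.05],[40,-4.48,-0.38,3.3,-0.05],[40,-4.48,-0.38,3.8,-0.05],[40,-4.48,-0.38,3.8,-0.05],[40,-4.48,-0.38,3.8,-0.05]])

```text
time_s: 5.55
tcp_pos: [507.3, -94.8, 184.3]
orientation: [0.692, 0.722, 0.0, 0.001]
ft_force: [0.1, -1.0, 0.6]
opening: 39.8
gripper_force: 0.0
```

```bash
python3 -c "
from cell import *;from h import *
go(read_state(),(505.8,-98.4,108),2.3)
s=snapshot('scene');t=snapshot('top');np.savez('scene2.npz',**s)
f=lambda im,x,y:cv2.resize(im[y:y+100,x:x+100],(400,400),interpolation=cv2.INTER_CUBIC)
a,b=s['color'],t['color']
cv2.imwrite('pics/c3.png',np.hstack([f(a,170,180),f(b,280,128)])[:,:,::-1])"
```

```text
t 5.55 tcp [507.3 -94.8 184.3] yaw 2.44 tilt [ 0.001 -0.    -1.   ] shift [-0.088 -0.043  1.907] turn 0.027667731821492226 q [-0.44 -0.16 -0.29  1.44  0.    1.09] open 39.8 F [ 0.1 -1.   0.6]
```

View pics/c3.png

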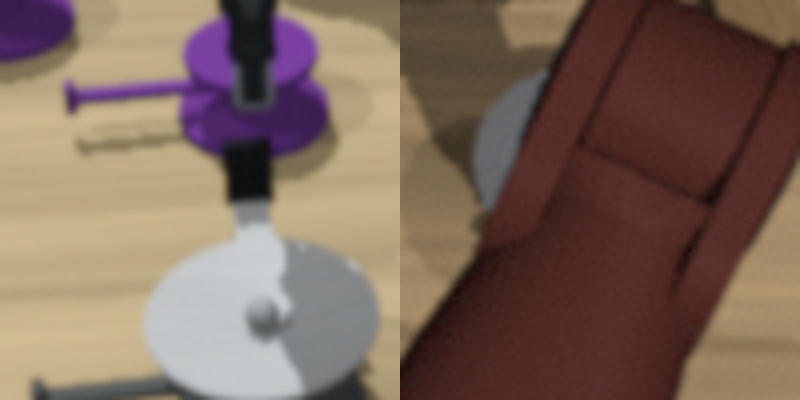

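The fingers sit above the thumb plate, at about scene (233,204) over (232,222). I'll descend and close slowly.

arm_command(rows=[[40,-0.09,-0.04,0.7,-0.03],[40,-0.09,-0.04,1.4,-0.03],[40,-0.09,-0.04,1.9,-0.03],[40,-0.09,-0.04,1.9,-0.03],[30,-0.09,-0.04,1.9,-0.03],[22,-0.09,-0.04,1.9,-0.03],[18,-0.09,-0.04,1.9,-0.03]])

```text
time_s: 6.52
tcp_pos: [505.6, -99.8, 107.9]
orientation: [0.692, 0.722, 0.0, 0.001]
ft_force: [-0.1, -0.4, 0.2]
opening: 18.1
gripper_force: 0.0
```

```bash
python3 -c "
from cell import *;from h import *
go(read_state(),(505.8,-98.4,108),2.3)
s=snapshot('scene');np.savez('scene2.npz',**s)
S=Cam(s)
for lo in(60,85,110):print(rim(S,(195,230,85,58),77,lo))"
```

```text
t 6.525 tcp [505.6 -99.8 107.9] yaw 2.49 tilt [ 0.001 -0.    -1.   ] shift [ 0.035  0.006 -0.002] turn 0.038469683111850374 q [-0.45 -0.13 -0.41  1.29  0.    1.08] open 18.1 F [-0.1 -0.4  0.2]
(array([618.18144448, -99.47872162]), np.float64(70.3793015536672), np.float64(5.320569102546628))
(array([612.89485281, -96.7085753 ]), np.float64(65.32774277331872), np.float64(0.8440537756129771))
(array([611.35633155, -95.85265021]), np.float64(64.20502235713772), np.float64(0.8756732730051695))
```

Well centred, so I close slowly.

arm_command(rows=[[15,0,0,0,0],[13,0,0,0,0],[12,0,0,0,0],[11,0,0,0,0],[10,0,0,0,0],[8,0,0,0,0],[5,0,0,0,0],[5,0,0,0,0]])

```text
time_s: 7.58
tcp_pos: [505.2, -99.6, 107.2]
orientation: [0.692, 0.722, 0.0, 0.0]
ft_force: [0.4, 0.2, 1.5]
opening: 9.6
gripper_force: 58.3
```

```bash
python3 -c "
from cell import *;from h import *
st=read_state();go(st,(505.8,-98.4,108),2.3);print(st['gripper_force'],st['wrist_torque'])"
```

```text
t 7.575 tcp [505.2 -99.6 107.2] yaw 2.49 tilt [ 0.  0. -1.] shift [ 0.03   0.016 -0.02 ] turn 0.03791030566957261 q [-0.45 -0.13 -0.41  1.29  0.    1.08] open 9.6 F [0.4 0.2 1.5]
58.345574140548706 [ 0.1301926  -0.11272603  0.08132284]
```

arm_command(rows=[[5,0,0,-0.03,0],[5,0,0,-0.09,0],[5,0,0,-0.18,0],[5,0,0,-0.28,0],[5,0,0,-0.37,0],[5,0,0,-0.44,0],[5,0,0,-0.48,0],[5,0,0,-0.5,0]])

```text
time_s: 8.57
tcp_pos: [505.2, -99.7, 127.2]
orientation: [0.692, 0.722, 0.0, 0.0]
ft_force: [-0.9, 0.4, -1.1]
opening: 9.1
gripper_force: 58.3
```

```bash
python3 -c "
from cell import *;from h import *
st=read_state();go(st,(505.2,-99.6,167),2.3);print(st['gripper_force'],st['wrist_torque'])
s=snapshot('scene');np.savez('scene3.npz',**s)
cv2.imwrite('pics/c4.png',cv2.resize(s['color'][180:310,160:290],(520,520),interpolation=cv2.INTER_CUBIC)[:,:,::-1])"
```

```text
t 8.575 tcp [505.2 -99.7 127.2] yaw 2.49 tilt [ 0.  0. -1.] shift [ 0.001  0.001 -0.996] turn 0.03755311810854778 q [-0.45 -0.14 -0.38  1.33  0.    1.08] open 9.1 F [-0.9  0.4 -1.1]
58.304638266563416 [-0.07634763  0.13859387  0.00870661]
```

View pics/c4.png

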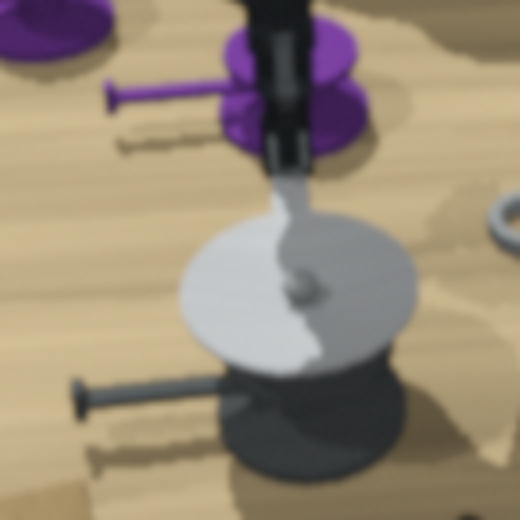

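The dish is off its seat, level, with the ball at the middle of the dish at crop (300,289). I continue the lift.

arm_command(rows=[[5,0,0,-0.04,0],[5,0,0,-0.14,0],[5,0,0,-0.3,0],[5,0,0,-0.48,0],[5,0,0,-0.66,0],[5,0,0,-0.84,0],[5,0,0,-0.97,0],[5,0,0,-1.02,0]])

```text
time_s: 9.62
tcp_pos: [505.3, -99.7, 168.3]
orientation: [0.692, 0.722, 0.0, 0.0]
ft_force: [0.0, -0.3, -1.2]
opening: 9.3
gripper_force: 58.3
```

```bash
python3 - <<'E'
from cell import *;from h import *
st=read_state();go(st,(505.2,-99.6,168),2.3)
# ball & rim in scene view
S=Cam(snapshot('scene'));T=Cam(snapshot('top'))
for z in(133,137):print(rim(S,(195,200,85,70),z,85))
# arc plan: keep dish centre c, handle direction from tool yaw
c=np.array([610.7,-94.7]);p0=np.array(st['tcp_pos'][:2]);R=Rotation.from_quat(st['orientation']).as_matrix()
N=24
print(np.linalg.norm(p0-c))
for i in range(1,N+1):
    a=np.radians(90.5)*i/N; r=np.array([[np.cos(a),-np.sin(a)],[np.sin(a),np.cos(a)]])
    p=c+r@(p0-c); d=R.T@np.r_[p-p0,0]/40
    if i%2==0: print(i,d[:2].round(3),(-np.degrees(a)/5).round(2))
E
```

```text
t 9.625 tcp [505.3 -99.7 168.3] yaw 2.49 tilt [ 0. -0. -1.] shift [ 0.002 -0.002  0.007] turn 0.03787157857013881 q [-0.45 -0.16 -0.32  1.41  0.    1.08] open 9.3 F [ 0.  -0.3 -1.2]
(array([603.19226539, -97.2824988 ]), np.float64(67.5613510297392), np.float64(2.495129940026274))
(array([607.97847681, -97.18427919]), np.float64(67.06542925844984), np.float64(2.476814893915524))
105.53321198770189
2 [-0.346  0.024] -1.51
4 [-0.686  0.094] -3.02
6 [-1.014  0.207] -4.53
8 [-1.324  0.362] -6.03
10 [-1.612  0.557] -7.54
12 [-1.871  0.788] -9.05
14 [-2.097  1.051] -10.56
16 [-2.287  1.341] -12.07
18 [-2.438  1.654] -13.58
20 [-2.546  1.984] -15.08
22 [-2.61   2.325] -16.59
24 [-2.628  2.671] -18.1
```

arm_command(rows=[[5,-0.046,0,0,-0.2],[5,-0.184,0.006,0,-0.8],[5,-0.412,0.032,0,-1.8],[5,-0.682,0.09,0,-3.0],[5,-0.945,0.175,0,-4.2],[5,-1.156,0.267,0,-5.2],[5,-1.278,0.331,0,-5.8],[5,-1.318,0.353,0,-6.0]])

```text
time_s: 10.72
tcp_pos: [521.5, -152.0, 167.5]
orientation: [0.481, 0.877, 0.0, -0.0]
ft_force: [-0.3, 0.9, -1.2]
opening: 9.2
gripper_force: 58.4
```

```bash
python3 - <<'E'
from cell import *;from h import *
st=read_state();go(st,(505.2,-99.6,168),2.3);print(st['gripper_force'])
s=snapshot('scene');np.savez('scene4.npz',**s)
cv2.imwrite('pics/c5.png',cv2.resize(s['color'][180:310,160:290],(520,520),interpolation=cv2.INTER_CUBIC)[:,:,::-1])
E
```

```text
t 10.725 tcp [ 521.5 -152.   167.5] yaw 32.53 tilt [-0.  0. -1.] shift [ 1.323  0.361 -0.011] turn 6.045597692674226 q [-0.52 -0.07 -0.24  1.4  -0.    0.48] open 9.2 F [-0.3  0.9 -1.2]
58.36568355560303
```

View pics/c5.png

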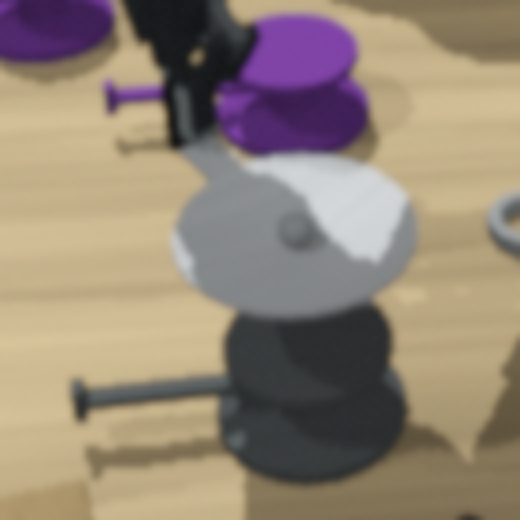

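The dish has turned about 30 degrees at height, and the ball is still in the middle at crop (295,230). I continue with the same arc.

arm_command(rows=[[5,-0.046,0,0,-0.2],[5,-0.184,0.006,0,-0.8],[5,-0.412,0.032,0,-1.8],[5,-0.682,0.09,0,-3.0],[5,-0.945,0.175,0,-4.2],[5,-1.156,0.267,0,-5.2],[5,-1.278,0.331,0,-5.8],[5,-1.318,0.353,0,-6.0]])

```text
time_s: 11.78
tcp_pos: [561.9, -188.6, 167.8]
orientation: [0.237, 0.971, 0.0, -0.0]
ft_force: [-0.7, 1.1, -1.4]
opening: 9.2
gripper_force: 58.4
```

arm_command(rows=[[5,-0.046,0,0,-0.2],[5,-0.184,0.006,0,-0.8],[5,-0.412,0.032,0,-1.8],[5,-0.682,0.09,0,-3.0],[5,-0.945,0.175,0,-4.2],[5,-1.156,0.267,0,-5.2],[5,-1.278,0.331,0,-5.8],[5,-1.318,0.353,0,-6.0]])

```text
time_s: 12.78
tcp_pos: [615.2, -200.3, 167.9]
orientation: [-0.022, 1.0, 0.0, 0.0]
ft_force: [0.5, -0.0, -1.8]
opening: 9.1
gripper_force: 58.4
```

```bash
python3 - <<'E'
from cell import *;from h import *
st=read_state();go(st,(615.2,-199.7,168),92.9);print(st['gripper_force'])
s=snapshot('scene');np.savez('scene5.npz',**s);t=snapshot('top');np.savez('top5.npz',**t)
cv2.imwrite('pics/c6.png',np.hstack([cv2.resize(i[y:y+130,x:x+100],(400,520),interpolation=cv2.INTER_CUBIC) for i,x,y in((s['color'],170,180),(t['color'],280,100))])[:,:,::-1])
E
```

```text
t 12.775 tcp [ 615.2 -200.3  167.9] yaw 92.52 tilt [ 0.  0. -1.] shift [-0.001  0.015 -0.003] turn -0.07641081558578548 q [-0.52  0.25  0.1   1.42  0.   -0.56] open 9.1 F [ 0.5 -0.  -1.8]
58.37629437446594
```

View pics/c6.png

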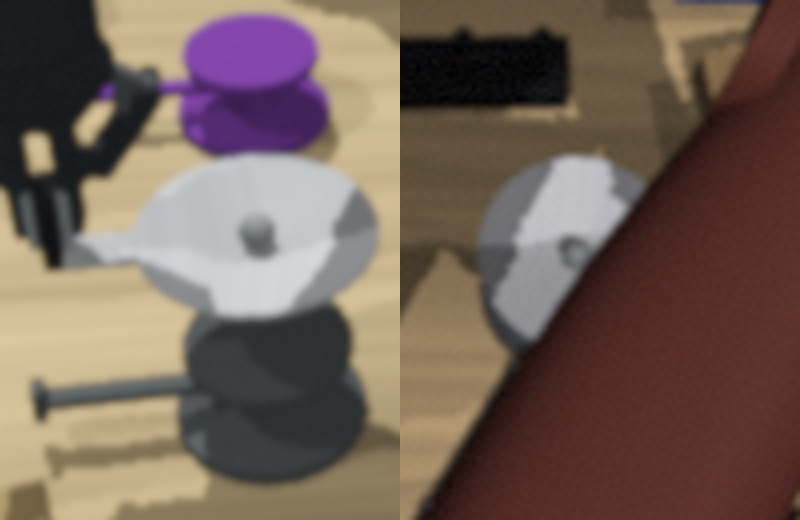

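```bash
python3 - <<'E'
from h import *
S,T=load("scene5.npz"),load("top5.npz")
X=tri(S,(234.5,237.8),T,(323,162.5));print("ball",X,S.proj(X)-[234.5,237.8])
# foot bottom arc of stand in scene at z=0: dark mask extremes
im=S.im[255:305,205:268].astype(int);m=(im.max(2)<75).astype(np.uint8)
m=cv2.morphologyEx(m,cv2.MORPH_OPEN,np.ones((7,7)));n,l,s,c=cv2.connectedComponentsWithStats(m);i=1+np.argmax(s[1:,4]);print(s[i])
ys,xs=np.where(l==i);P=np.array([S.plane((x+205,ys[xs==x].max()+255.5),0)[:2] for x in range(xs.min()+6,xs.max()-5)])
from scipy.optimize import least_squares
r=least_squares(lambda v:np.hypot(P[:,0]-v[0],P[:,1]-v[1])-55,[611,-94],loss='soft_l1');print("foot",r.x,np.abs(r.fun).mean())
# directions: tongue vs dish arm midline, scene pixels
print("tongue root/end z41",S.plane((170+190/4,180+385/4),41),S.plane((170+40/4,180+400/4),41))
for z in(133,135,137):print(rim(S,(200,212,68,52),z,90))
print("arm mid",S.plane((170+100/4,180+250/4),133))
E
```

```text
ball [611.12695212 -93.01904446 135.40898682] [0.3899367  0.01360224]
[  13    3   43   43 1466]
foot [609.45577451 -92.33358434] 0.7848684961398507
tongue root/end z41 [ 627.28990617 -136.13178948   41.        ] [ 630.7389557  -217.26428048   41.        ]
(array([599.88727623, -98.82474454]), np.float64(75.72399577195333), np.float64(9.401897257040574))
(array([602.29251177, -98.76997445]), np.float64(75.44607668404508), np.float64(9.367390801278937))
(array([604.69774732, -98.71520436]), np.float64(75.16815759613677), np.float64(9.332884345517343))
arm mid [ 615.7764609  -176.17653258  133.        ]
```

arm_command(rows=[[5,0,0,0,0],[5,0,0,0,0],[5,0,0,0,0],[5,0,0,0,0],[5,0,0,0,0],[5,0,0,0,0]])

```text
time_s: 13.62
tcp_pos: [615.1, -200.4, 167.9]
orientation: [-0.022, 1.0, 0.0, -0.0]
ft_force: [-0.5, -0.1, -1.8]
opening: 9.3
gripper_force: 58.4
```

```bash
python3 -c "
from cell import *
print(close_job())"
```

```text
the job is handed in; nothing more can be done
None
```

I handed the job in at about 13.6 s: the lever measured upright to about 0.02 rad, and the dish is held still about 59 mm over the stand, within about 2 mm of centre, its handle along the tongue to about 1 degree and the ball in its middle.

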